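Feed a coupon from the spring magazine and set the probe over it

ROBOT

A 6-joint arm with a two-finger parallel gripper is mounted at the origin on the work surface. World frame = base frame: x ahead of the robot, y to its left, z up, the work surface at z = 0. Lengths are in m, angles in rad, forces in N, time in s.
With the tool pointing down it reaches from about 0.4 to 0.825 m from the base axis. Payload 7 kg.
Tool frame: the origin (TCP) lies midway between the tips of the shut fingers; the grasp point (between the pads) lies 19 mm behind it; z points along the fingers, y is the line along which they close (so a half turn about z gives the same grasp; the last joint's range is limited). The gripper opens to 88 mm and grips with 3 to 60 N. Pads are 19 mm wide; open, the fingers measure 130 mm over their backs; the gripper's body (78 mm by 193 mm) begins 47 mm behind the grasp point.
Start: joints at [1.519, 0.359, 0.012, 0, -1.224, -0.288], TCP at [0.225, 0.636, 0.227] pointing down, gripper open.
Joint ranges: [-3.07, 3.07], [-1.43, 2.12], [-1.02, 1.25], [-3.03, 1.67], [-3.05, -0], [-3.03, 3.03]. Speed limits (rad/s): [2.39, 2.39, 3.01, 3.14, 3.14, 3.14].

INTERFACE

Orientations are given as a 3x3 rotation matrix whose columns are the frame's x, y, z axes.
In Python, from bench import bot gives the robot as it stands.
- The arm moves only by the shell command python3 -m jog 'ROWS' [OPENING] [FORCE]. ROWS is text: rows parted by semicolons, each of 4 numbers parted by spaces: the shift along the tool's x, y, z in cm, then the turn about the tool's z in rad. In form: x y z yaw; .... A call has 1 to 8 rows; each row shifts and turns the commanded pose from where the row before left it, along the tool's axes as they then stand; what a row does not reach is not made up. A row lasts 1/10 s, in which the tool goes at most 50 mm and 8.59 degrees, less where a joint would pass 70% of its speed; a pose out of reach is approached as far as the arm can. A call with a gripper value outside its range is refused whole. OPENING is the gripper's target within -1 to 1 (shut at 1, half-way at 0, fully open at -1), set as the call begins (- or left out, the last holds). The fingers move at their own pace and stop on an object; FORCE is the grip in N (left out, the last holds). Time passes only in rows, so rows that do not move let the fingers close. It gives the time, the measured TCP pose, the force, the opening and the grip force at its end, in the units of the state.
- bot.read_state(): the state, without advancing time (a new reading comes with each control period).
- bot.snapshot(name): name is "side" or "top"; returns a dict with "img" (420x560x3 uint8, blue, green, red), "z_map" (420x560 float32, m along the optical axis (not along the pixel's ray), 0 where there is no reading), "fx", "fy", "cx", "cy" (pixels), "R" (3x3) and "t" (3): a world point X has camera coordinates R X + t. Camera axes: x right, y down, z forward; pixel columns grow to the right and rows downward; lengths in m; the calibration is good to about 2 mm. A picture is of the moment at which its call begins.
- bot.job_done(): hands the job in; it is judged then, once.
Trained networks look in the newest picture that a camera, given by its name, has taken for a name from the list of things; names that differ only in an ending like _2 or _b are one class to them, and where a whole thing is asked for, a point or a joint stands for the part that bears it (a point fixed in the world has none). Each returns a list of dicts, best first, with "score" (0 to 1); they miss things now and then, are a little off and sometimes report something else, mostly with a low value. They report only what shows in the picture. A call takes as long as a camera call. They do not tell look-alikes from the thing itself.
- bot.search_frame(camera, query): "uv" ([column, row] in pixels, amid what is visible of it).
The state is a dict: "clock": time; "q": joint angles; "joint_vel": joint speeds; "joint_efforts": joint torques, N m; "tcp_pos": TCP position; "orientation": TCP orientation; "force": force on the tool from outside, world axes, zero at the start; "wrist_torque": the same for the moment, N m; "grip_width": finger opening in m; "finger_force": force on a finger pad.
Only numpy, scipy, OpenCV 4.12 (cv2) and the standard library are available. Lean on these libraries where they do the work, as an engineer would, in place of code of your own. Each camera call takes 0.05 s, during which the arm holds its last target. There are 200 camera calls.

TASK

Load the blue coupon tester: push only the top brass coupon out of the spring magazine, along the bed, until it lies flat and fully home against the black end stop, so that the spring lifts the next coupon up under the lips. Then swing the probe boom round until the probe tip stands over the ring mark in the middle of that coupon. Leave the other two coupons in the magazine and do not knock away the loose things around.

Things in the scene. Friction and masses are not known exactly. Their poses are not given: they have to be found in the camera images.
- tester: Blue benchtop coupon tester, fixed. Origin on the table under the middle of the test seat; +x is the feed direction (magazine to end stop), z up. Base plate x -175 to 85, y -117 to 87 mm, 12 mm thick. Steel bed, top 85 mm high, x -73 to 60, with 6 mm high guides, inner faces at y = +-36.5. The rest of it is told under its points, whose axes and x, y in mm are the tester's.
- seat (a point): Point on the bed surface (85 mm high) at x 0, y 0: a coupon fully home is centred here, its front edge at the face of the black end stop, x = 35. The stop is 8 mm thick and 8 mm high above the bed. Axes as the tester.
- magazine (a point): Middle of the magazine at bed height (85 mm), x -110. A spring platform presses the stack up against the lips with about 4 N and yields if pressed down. The top coupon alone can slide out in +x onto the bed (a push of up to about 10 N on its rear edge); the next one is held back by the bed's edge. Pressed up, the top coupon's underside is 1 mm above this point.
- lips (a point): Middle of the gap between the magazine's two steel lips at their top (101 mm high), x -113. The lips (x -152 to -73, underside 96 mm high) overhang the coupons' side edges; the gap between them is 58 mm wide, y -29 to 29, open from end to end. The rear wall (x -152.5 to -146.5) is only 84 mm high, so the top coupon's rear edge is free above it.
- coupon_top: Uppermost coupon at the start: brass-coloured plate 70 x 70 x 10 mm, 0.14 kg, with a dark ring 18 mm across in the middle of its top face. Origin at the centre of the underside; axes along its edges, z up. In the magazine its rear edge is at tester x = -145, its top 96 mm high.
- coupon_next: Second coupon, the same, directly under the first; rises 10 mm once the first is out. Origin at the centre of the underside.
- coupon_last: Third coupon, the same, at the bottom on the spring platform. Origin at the centre of the underside.
- boom (a joint): Angle (rad) of the probe boom about its vertical pivot; friction 0.08 N m, it stays where it is left. 0: it points in the tester's +y, the probe tip right over the seat's middle. Negative: swung towards +x, parked beyond the stop; starts between -1.3 and -0.75, travel -1.5 to 0.7. Steel bar 10 x 10 mm, centre line 130 mm above the table, 130 mm long from the pivot.
- boom_pivot (a point): Pivot axis of the boom at bar height (130 mm), at tester x 0, y -85, on a steel post 18 mm thick, 150 mm high. Axes as the tester.
- boom_end (a point): Centre of the red ball, 18 mm across, at the boom's free end, 130 mm from the pivot.
- probe_tip (a point): Lower end of the brass probe tip (7 mm thick) hanging from the boom 85 mm from the pivot, 101 mm above the table (6 mm above a coupon on the bed). The probe's black body is 18 mm thick, from 112 to 146 mm high.
- weight: Bystander: steel weight 30 mm across, 32 mm high, standing on the base plate on the tester's +y side beside the bed. Origin underneath.
- collar: Bystander: dark steel ring 32 mm across, 16 mm high, on the base plate beside the magazine, +y side. Origin underneath.
- oil: Bystander: amber bottle 56 mm across, 140 mm high. Origin underneath.
- mug: Bystander: white mug, 80 mm across, 90 mm high. Origin underneath.
- jar: Bystander: white jar 60 mm across, 70 mm high. Origin underneath.
- wrench: Bystander: wrench lying on the table. Origin underneath.
- driver: Bystander: screwdriver lying on the table. Origin underneath.
Mind the look-alikes: they are no part of the job. What is shaped like the coupon_top but purple or white is not meant.

How it is judged:
On the way, in this order (a step that is already met when the one before it is completed fails the run):
1. the top coupon lies flat on the bed, within 4 mm of fully home against the end stop (x of coupon_top in the frame of seat above -0.004 m and distance between coupon_top and seat below 0.006 m and angle between coupon_top's own z axis and vertical below 0.06 rad), for 0.2 s.
2. the probe tip stands within 10 mm of the spot over the coupon's middle (horizontal distance between probe_tip and coupon_top below 0.01 m), for 0.2 s.
At the end, for the whole second after the job is handed in: The first coupon lies flat on the bed, within 4 mm of the end stop and 6 mm of the seat's point; the probe tip is within 10 mm (horizontally) of its middle; the second coupon has risen under the lips, flat and within 6 mm of its place, the third is still under it; all at rest (all of step 1 and horizontal distance between probe_tip and coupon_top below 0.01 m and distance between coupon_next and magazine below 0.006 m and angle between coupon_next's own z axis and vertical below 0.06 rad and horizontal distance between coupon_last and magazine below 0.006 m and linear speed of each of coupon_top, coupon_next below 0.02 m/s); the robot touches nothing.
It fails at once if another coupon comes out of the magazine (horizontal distance between any of coupon_next, coupon_last and magazine above 0.02 m).
It fails at once if a bystander is knocked more than 40 mm away (distance of any of weight, collar, oil, mug, jar, wrench, driver from where it was at the start of the episode above 0.04 m).
It also fails if it takes over 58 s, if anything falls off the work surface, if the arm or the gripper's body presses on something with over 40 N, if the wrist force passes 120 N, or if a joint passes its speed limit or range.

## Working session

There is one attempt and no reset: what is moved stays moved. The work goes in short steps, Python scripts to look and compute and a shell command to move; the robot and the scene stay as the last step left them, time stands still between calls to the robot, and variables do not carry over. Pictures are saved under pics/ and viewed, at most 10 in all, crops included, and the job is handed in when it is done.

```bash
mkdir -p pics; cat > h.py <<'E'
import numpy as np, cv2
from bench import bot
def w(s,u,v,z=None):
    d=s["z_map"][int(round(v)),int(round(u))] if z is None else None
    r=np.array([(u-s["cx"])/s["fx"],(v-s["cy"])/s["fy"],1.])
    R,t=np.array(s["R"]),np.array(s["t"])
    if z is None: return R.T@(r*d-t)
    c=-R.T@t; k=R.T@r
    return c+k*(z-c[2])/k[2]
def px(s,X):
    p=np.array(s["R"])@X+s["t"]; return p[0]/p[2]*s["fx"]+s["cx"],p[1]/p[2]*s["fy"]+s["cy"]
E
python3 - <<'E'
from h import *
for n in("top","side"):
    s=bot.snapshot(n); cv2.imwrite(f"pics/{n}0.png",s["img"]); np.savez(f"{n}0.npz",**s)
    for q in("tester","coupon_top","boom_end","probe_tip","boom_pivot","weight","collar","oil","mug","jar","lips"):
        for d in bot.search_frame(n,q)[:2]:
            print(n,q,round(d["score"],2),np.round(d["uv"]),np.round(w(s,*d["uv"]),3))
st=bot.read_state();print(st["clock"],st["tcp_pos"],np.round(st["orientation"],3))
E
```

```text
top tester 0.93 [276. 209.] [ 0.525 -0.033  0.084]
top coupon_top 0.7 [269. 122.] [ 0.782 -0.015  0.01 ]
top coupon_top 0.63 [310. 198.] [ 0.553 -0.123  0.098]
top boom_end 0.73 [243. 200.] [0.543 0.049 0.134]
top probe_tip 0.79 [243. 203.] [0.535 0.05  0.132]
top boom_pivot 0.91 [278. 209.] [ 0.525 -0.039  0.089]
top collar 0.52 [318. 225.] [ 0.488 -0.146  0.014]
top oil 0.76 [113. 155.] [0.671 0.396 0.092]
top mug 0.95 [ 96. 222.] [0.503 0.469 0.006]
top jar 0.77 [376. 153.] [ 0.674 -0.302  0.074]
top jar 0.57 [ 93. 218.] [0.513 0.476 0.006]
top lips 0.58 [279. 209.] [ 0.526 -0.041  0.087]
side tester 0.57 [278. 245.] [ 0.527 -0.092  0.033]
side coupon_top 0.85 [344. 223.] [ 0.772 -0.018  0.012]
side coupon_top 0.84 [202. 290.] [ 0.29  -0.192  0.013]
side boom_end 0.76 [273. 190.] [0.556 0.038 0.136]
side boom_end 0.57 [334. 371.] [ 0.492 -0.526  0.008]
side probe_tip 0.79 [268. 190.] [0.543 0.045 0.134]
side boom_pivot 0.73 [278. 243.] [ 0.527 -0.089  0.037]
side weight 0.45 [245. 238.] [ 0.448 -0.036  0.038]
side collar 0.25 [280. 242.] [ 0.517 -0.135  0.072]
side oil 0.88 [273. 160.] [0.683 0.391 0.066]
side mug 0.7 [226. 164.] [0.507 0.42  0.062]
side mug 0.5 [334. 368.] [ 0.495 -0.52   0.011]
side jar 0.64 [374. 279.] [ 0.691 -0.334  0.05 ]
side lips 0.87 [275. 241.] [ 0.519 -0.091  0.048]
1.2 [0.22499176 0.63638421 0.2265546 ] [[ 0.943 -0.333  0.   ]
 [-0.333 -0.943 -0.   ]
 [ 0.     0.    -1.   ]]
```

View pics/top0.png

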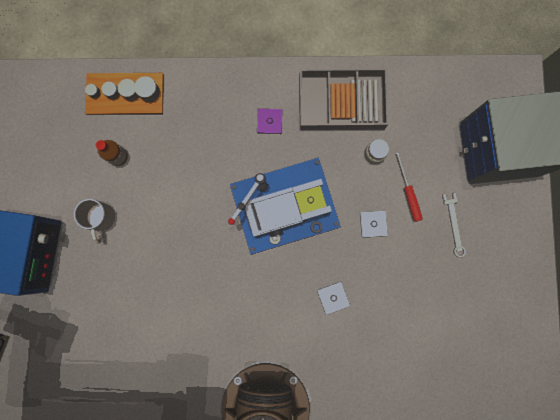

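View pics/side0.png

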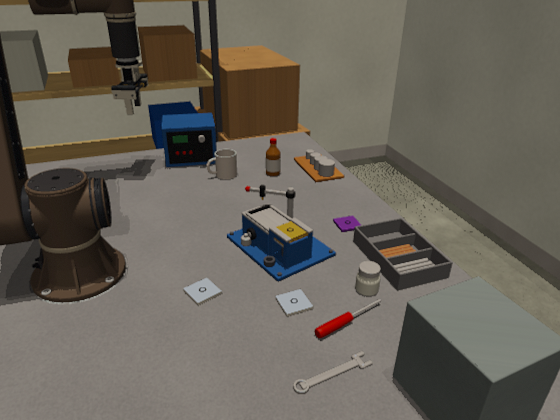

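The top view shows the tester around (285,205). The yellow coupon with its ring is at (311,200), the stop end is on the left, the boom pivot is at (261,181) and the red ball at (231,221). Next I'll fit the tester's pose.

```bash
cat > fit.py <<'E'
from h import *
def segs(s,rc):
    hsv=cv2.cvtColor(s["img"],cv2.COLOR_BGR2HSV); m=np.zeros(hsv.shape[:2],bool); r0,r1,c0,c1=rc; m[r0:r1,c0:c1]=1
    H,S,V=[hsv[...,i] for i in range(3)]
    return m&(H>100)&(H<125)&(S>100), m&(H>22)&(H<36)&(S>120), m&((H<6)|(H>174))&(S>120)
def pts(s,m,z): 
    v,u=np.nonzero(m); return np.array([w(s,a,b,z) for a,b in zip(u,v)])
if __name__=="__main__":
    s=dict(np.load("top0.npz")); b,y,r=segs(s,(145,265,220,350))
    P=pts(s,b,.012)[:,:2]; (c,sz,a)=cv2.minAreaRect((P*1000).astype(np.float32)); print("base",c,sz,a)
    bx=cv2.boxPoints((c,sz,a)); print(bx)
    Y=pts(s,y,.096)[:,:2]; print("yel",Y.mean(0),cv2.minAreaRect((Y*1000).astype(np.float32)))
    print("ball",pts(s,r,.130).mean(0),r.sum())
    im=cv2.resize(s["img"][150:260,220:350],None,fx=6,fy=5.4,interpolation=cv2.INTER_CUBIC); cv2.imwrite("pics/c0.png",im)
E
python3 fit.py
```

```text
base (544.105224609375, -55.66990661621094) (203.10162353515625, 257.63763427734375) 16.422075271606445
[[ 410.27866   39.18423]
 [ 483.1157  -207.94312]
 [ 677.93176 -150.52405]
 [ 605.0947    96.6033 ]]
yel [ 0.54865969 -0.12180563] ((548.5968017578125, -121.88177490234375), (54.4442138671875, 68.06668853759766), 16.346027374267578)
ball [0.49100565 0.08002216 0.13      ] 30
```

View pics/c0.png

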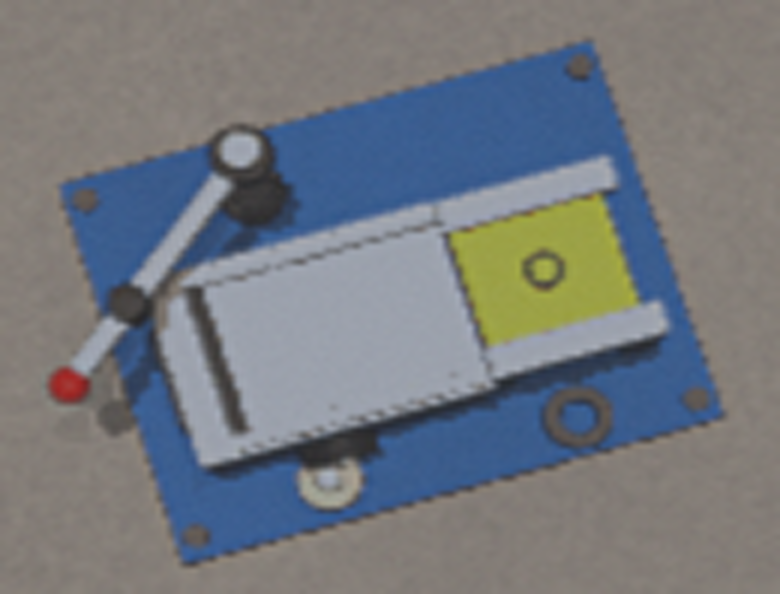

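Base rectangle, coupon and ball all agree:
- The tester origin is at world (0.517, -0.017).
- The feed direction is (-0.283, 0.959).
- The boom angle is about -0.88.

I'll shut the gripper, turn tool x to -feed and move behind the magazine.

```bash
python3 -m jog '0 0 0 .135;0 0 0 .135;0 0 0 .135;0 0 0 .135;0 0 0 .135;0 0 0 .135;0 0 0 .136' 1 20
python3 -m jog '4.4 -.48 0 0;4.4 -.48 0 0;4.4 -.48 0 0;4.4 -.48 0 0;4.4 -.48 0 0;4.4 -.48 0 0;4.4 -.48 0 0;4.4 -.48 0 0'
python3 -m jog '4.4 -.48 0 0;4.4 -.48 0 0;4.4 -.48 0 0;4.4 -.48 0 0;4.4 -.48 0 0;4.4 -.48 0 0;4.4 -.48 0 0;4.4 -.48 0 0'
cat > st.py <<'E'
from h import *
from math import *
O=np.array([517.,-16.75]);X=np.array([-.2827,.9592]);Yv=np.array([-.9592,-.2827])
s=bot.read_state();p=np.array(s["tcp_pos"])*1000;R=np.array(s["orientation"])
d=p[:2]-O; f=np.array(s["force"])
print("t %.1f tester xy z"%s["clock"],np.round([d@X,d@Yv,p[2]],1),"toolx yaw",round(atan2(R[1,0],R[0,0]),4),"tgt -1.2842; z",np.round(R[:,2],3),"F_t",np.round([f[:2]@X,f[:2]@Yv,f[2]],1),"q6",np.round(s["q"],2)[[0,5]],s["grip_width"])
E
python3 st.py
```

```text
clock: 1.9
tcp_pos: [0.225, 0.6364, 0.2266]
orientation: [[0.276, -0.961, -0.0], [-0.961, -0.276, -0.0], [0.0, 0.0, -1.0]]
force: [0.3, -0.2, -0.4]
grip_width: 0.0372
finger_force: 0.0
clock: 2.7
tcp_pos: [0.3611, 0.3077, 0.2269]
orientation: [[0.282, -0.96, 0.0], [-0.96, -0.282, 0.001], [-0.001, -0.001, -1.0]]
force: [1.1, 1.1, 1.1]
grip_width: 0.0007
finger_force: 0.0
clock: 3.5
tcp_pos: [0.4971, -0.0194, 0.227]
orientation: [[0.281, -0.96, 0.001], [-0.96, -0.281, 0.0], [-0.0, -0.001, -1.0]]
force: [1.1, 0.7, 0.0]
grip_width: 0.0004
finger_force: 0.0
t 3.5 tester xy z [  3.   19.8 227. ] toolx yaw -1.2857 tgt -1.2842; z [ 0.001  0.    -1.   ] F_t [ 0.3 -1.3  0. ] q6 [ 0.36 -0.07] 0.00044842344570620923
```

```bash
python3 -m jog '4.3 -.5 0 0;4.3 -.5 0 0;4.3 -.5 0 0;4.3 -.5 0 0;0 0 2 0;0 0 2 0;0 0 2 0;0 0 0 0' >/dev/null; python3 st.py
```

```text
t 4.3 tester xy z [-166.6    1.8  163.8] toolx yaw -1.2867 tgt -1.2842; z [-0.005  0.001 -1.   ] F_t [0.4 0.5 0.1] q6 [0.03 0.26] 0.00030399841178855094
```

```bash
python3 -m jog '.4 -.2 1.5 0;0 0 1.5 0;0 0 1.5 0;0 0 1.5 0;0 0 1 0;0 0 .3 0;0 0 0 0;0 0 0 0' >/dev/null; python3 st.py
python3 - <<'E'
from h import *
s=bot.snapshot("side")
cv2.imwrite("pics/s1.png",cv2.resize(s["img"][160:290,205:345],None,fx=5.6,fy=4.6,interpolation=cv2.INTER_CUBIC))
E
```

```text
t 5.1 tester xy z [-171.4   -2.5   94.3] toolx yaw -1.2856 tgt -1.2842; z [ 0.001 -0.    -1.   ] F_t [-0.  -0.   0.6] q6 [0.02 0.26] 0.0006106251603615323
```

View pics/s1.png

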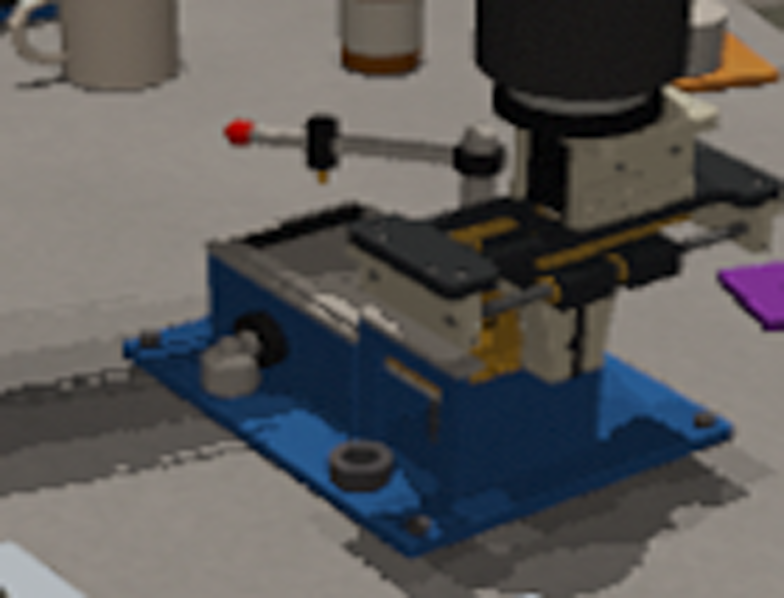

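The shut fingers stand behind the magazine at crop (575,370), clear of the rear wall. I'll lower to 90 mm and start the push slowly.

```bash
python3 -m jog '0 .25 .42 0;0 0 0 0;0 0 0 0' >/dev/null; python3 st.py; python3 -m jog '-.5 0 0 0;-.5 0 0 0;-.5 0 0 0;-.3 0 0 0;-.3 0 0 0;-.3 0 0 0;-.3 0 0 0;0 0 0 0' >/dev/null; python3 st.py
```

```text
t 5.5 tester xy z [-171.1    0.7   89.5] toolx yaw -1.2859 tgt -1.2842; z [ 0.  0. -1.] F_t [ 0.5 -0.   0.7] q6 [0.02 0.27] 0.000773701075558394
t 6.2 tester xy z [-144.2    0.4   89.5] toolx yaw -1.2853 tgt -1.2842; z [ 0.    -0.001 -1.   ] F_t [-3.8 -0.  -2.2] q6 [0.07 0.22] -2.7000908604748086e-05
```

```bash
python3 -m jog '-.8 0 0 0;-.8 0 0 0;-.8 0 0 0;-.8 0 0 0;-.8 0 0 0;0 0 0 0' >/dev/null; python3 st.py; python3 -m jog '-.7 0 0 0;-.7 0 0 0;-.7 0 0 0;-.7 0 0 0;-.7 0 0 0;-.7 0 0 0;0 0 0 0' >/dev/null; python3 st.py
python3 - <<'E'
from h import *
s=bot.snapshot("side")
cv2.imwrite("pics/s2.png",cv2.resize(s["img"][160:290,205:345],None,fx=5.6,fy=4.6,interpolation=cv2.INTER_CUBIC))
E
```

```text
t 6.8 tester xy z [-103.5    0.4   89.5] toolx yaw -1.2851 tgt -1.2842; z [ 0.  0. -1.] F_t [ 0.2 -0.1  1.2] q6 [0.14 0.14] 0.00022709283841914035
t 7.5 tester xy z [-60.9   0.8  89.1] toolx yaw -1.2854 tgt -1.2842; z [-0.001  0.001 -1.   ] F_t [-0.2  0.6  0.3] q6 [0.22 0.06] 0.0006043417606155623
```

View pics/s2.png

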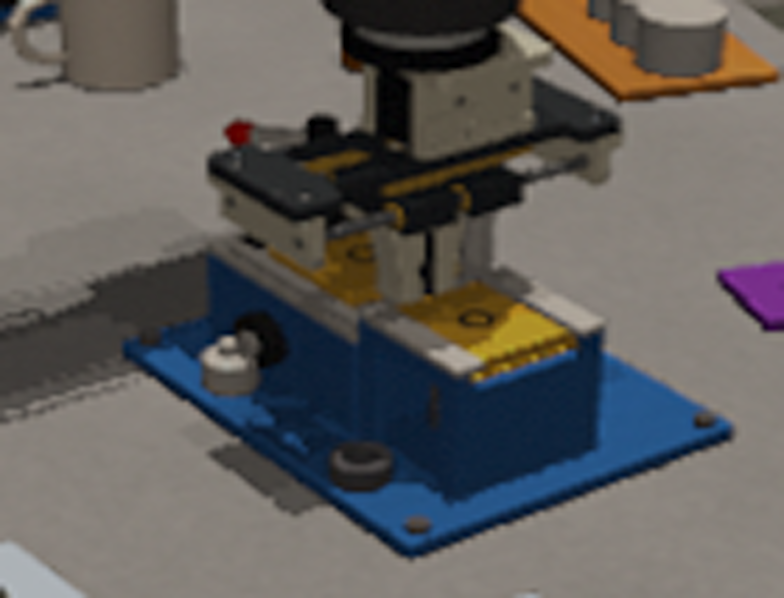

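The coupon is out on the bed, and the next one has risen under the lips (ring at (475,318)). I'll close the last ~16 mm gently, watching the force.

```bash
python3 -m jog '-.4 0 0 0;-.4 0 0 0;-.4 0 0 0;-.2 0 0 0;0 0 0 0' >/dev/null; python3 st.py; python3 -m jog '-.1 0 0 0;0 0 0 0;0 0 0 0' >/dev/null; python3 st.py;  python3 -m jog '-.1 0 0 0;0 0 0 0;0 0 0 0' >/dev/null; python3 st.py
```

```text
t 8.1 tester xy z [-47.8   0.4  89.3] toolx yaw -1.2855 tgt -1.2842; z [-0.  0. -1.] F_t [ 0.7 -0.9  0. ] q6 [0.25 0.04] 0.00043742297561293465
t 8.4 tester xy z [-47.2   0.4  89.4] toolx yaw -1.2859 tgt -1.2842; z [ 0.  0. -1.] F_t [-0.5 -0.1  0.6] q6 [0.25 0.03] 0.0005879968394181744
t 8.7 tester xy z [-46.1   0.4  89.4] toolx yaw -1.2859 tgt -1.2842; z [ 0. -0. -1.] F_t [-0.6 -0.1  0.3] q6 [0.25 0.03] 0.000798677235857856
```

```bash
for i in 1; do python3 -m jog '-.1 0 0 0;0 0 0 0;0 0 0 0' >/dev/null; python3 st.py; python3 -m jog '-.1 0 0 0;0 0 0 0;0 0 0 0' >/dev/null; python3 st.py;  python3 -m jog '-.1 0 0 0;0 0 0 0;0 0 0 0' >/dev/null; python3 st.py; done
```

```text
t 9.0 tester xy z [-45.6   0.1  89.6] toolx yaw -1.2856 tgt -1.2842; z [ 0.001 -0.001 -1.   ] F_t [-5.2 -0.2 -0.1] q6 [0.25 0.03] 0.000250110654420586
t 9.3 tester xy z [-45.4   0.1  89.8] toolx yaw -1.2855 tgt -1.2842; z [ 0.001 -0.002 -1.   ] F_t [-10.   -0.7  -0.7] q6 [0.26 0.03] 5.5680838931547396e-05
t 9.6 tester xy z [-45.3   0.1  90. ] toolx yaw -1.2853 tgt -1.2842; z [ 0.001 -0.003 -1.   ] F_t [-15.3  -0.5   0.3] q6 [0.26 0.03] 0.0004850336507795169
```

Home: x stopped at -45.3 while the force rose to 15 N. I'll back off, lift, move beyond the boom and turn.

```bash
python3 -m jog '.8 0 0 0;0 0 0 0;0 0 -3 0;0 0 -4 0;0 0 -4 0;0 0 -3 0;0 0 0 0' >/dev/null; python3 st.py; python3 -m jog '-4.2 -.9 0 0;-4.2 -.9 0 0;-4.2 -.9 0 0;-4.2 -.9 0 0;0 0 0 .14;0 0 0 .14;0 0 0 .14;0 0 0 .14' >/dev/null; python3 -m jog '0 0 0 .14;0 0 0 .14;0 0 0 .04;0 0 0 0;0 0 0 0'>/dev/null;  python3 st.py
python3 - <<'E'
from fit import *
s=bot.snapshot("top"); np.savez("top1.npz",**s); b,y,r=segs(s,(145,265,220,350))
O=np.array([517.,-16.75]);A=np.array([[-.2827,.9592],[-.9592,-.2827]])
v,u=np.nonzero(y); P=pts(s,y,.095)[:,:2]*1000-O; T=P@A.T
k=T[:,0]>-60
print("yel home",T[k].mean(0),T[k].min(0),T[k].max(0)," mag",T[~k].mean(0),T[~k].min(0),T[~k].max(0))
B=(pts(s,r,.13).mean(0)[:2]*1000-O)@A.T; print("ball",B,"theta",-np.arctan2(B[0],B[1]+85))
cv2.imwrite("pics/t1.png",cv2.resize(s["img"][150:260,220:350],None,fx=6,fy=5.4,interpolation=cv2.INTER_CUBIC))
E
```

```text
t 10.3 tester xy z [-51.2  -1.9 234.1] toolx yaw -1.2851 tgt -1.2842; z [ 0.008  0.001 -1.   ] F_t [ 0.2  0.2 -0.5] q6 [0.24 0.04] 0.00027914998807581254
t 11.6 tester xy z [117.1 -35.6 228.8] toolx yaw -2.1642 tgt -1.2842; z [-0.001 -0.    -1.   ] F_t [-0.2 -0.1  0.5] q6 [ 0.57 -1.17] 0.0006397250259154067
yel home [ 0.30839366 -0.71160726] [-33.89242496 -34.39604177] [34.21974941 32.76069769]  mag [-109.10382323   -0.83687779] [-143.27791013  -27.98262712] [-75.06571692  26.7534283 ]
ball [100.46454923  -2.32494168] theta -0.882230602785126
```

View pics/t1.png

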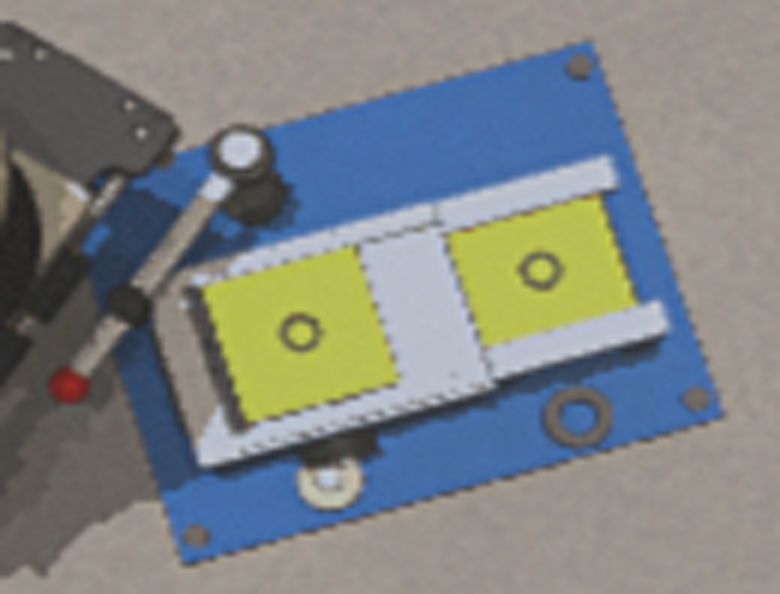

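The first coupon is home (centre within ~1 mm) and the second is under the lips. The boom is still at -0.88 and the tool stands on its outer side. I'll descend and sweep it round.

```bash
python3 -m jog '0 .5 2.5 0;0 0 2.5 0;0 0 2.5 0;0 0 2.5 0;0 0 1.1 0;0 0 0 0;0 0 0 0' >/dev/null; python3 st.py; python3 -m jog '.6 0 0 0;.6 0 0 0;.5 0 0 0;0 0 0 0;0 0 0 0'; python3 st.py
```

```text
t 12.3 tester xy z [120.7 -33.3 119.1] toolx yaw -2.1652 tgt -1.2842; z [ 0.001  0.    -1.   ] F_t [ 0.4  0.3 -0.4] q6 [ 0.58 -1.18] 0.00038052489933477086
clock: 12.85
tcp_pos: [0.5048, 0.094, 0.1187]
orientation: [[-0.561, -0.828, 0.001], [-0.828, 0.561, 0.0], [-0.001, -0.0, -1.0]]
force: [0.4, -0.3, -0.0]
grip_width: 0.0005
finger_force: 0.0
t 12.8 tester xy z [109.7 -19.6 118.7] toolx yaw -2.166 tgt -1.2842; z [ 0.001  0.    -1.   ] F_t [-0.4 -0.3 -0. ] q6 [ 0.57 -1.16] 0.000495014702582169
```

```bash
python3 -m jog '.7 .08 0 -.055;.7 .08 0 -.055;.7 .08 0 -.055;.7 .08 0 -.055;.7 .08 0 -.055;.7 .08 0 -.055;.7 .08 0 -.055;0 0 0 0'; python3 st.py; python3 -m jog '.7 .08 0 -.055;.7 .08 0 -.055;.7 .08 0 -.055;.7 .08 0 -.055;.7 .08 0 -.055;.7 .08 0 -.055;.7 .08 0 -.055;0 0 0 0'; python3 st.py
cat > m.py <<'E'
from fit import *
O=np.array([517.,-16.75]);A=np.array([[-.2827,.9592],[-.9592,-.2827]])
for n,rc in(("top",(145,265,220,350)),("side",(165,260,205,300))):
    s=bot.snapshot(n); r=segs(s,rc)[2]
    cv2.imwrite(f"pics/m_{n}.png",cv2.resize(s["img"][150:260,215:345],None,fx=6,fy=5.4,interpolation=cv2.INTER_CUBIC))
    if r.sum(): B=(pts(s,r,.13).mean(0)[:2]*1000-O)@A.T; print(n,r.sum(),"ball",B,"theta",-np.arctan2(B[0],B[1]+85))
E
python3 m.py
```

```text
clock: 13.65
tcp_pos: [0.4792, 0.0519, 0.1184]
orientation: [[-0.208, -0.978, -0.0], [-0.978, 0.208, 0.0], [-0.0, 0.0, -1.0]]
force: [-0.0, 0.4, 0.2]
grip_width: 0.0005
finger_force: 0.0
t 13.7 tester xy z [ 76.5  16.9 118.4] toolx yaw -1.7805 tgt -1.2842; z [-0.  0. -1.] F_t [ 0.4 -0.1  0.2] q6 [ 0.52 -0.73] 0.0004751669997425148
clock: 14.45
tcp_pos: [0.4718, 0.0036, 0.1184]
orientation: [[0.173, -0.985, -0.0], [-0.985, -0.173, -0.0], [0.0, 0.0, -1.0]]
force: [-0.2, -0.0, 0.1]
grip_width: 0.0005
finger_force: 0.0
t 14.4 tester xy z [ 32.3  37.6 118.4] toolx yaw -1.397 tgt -1.2842; z [-0. -0. -1.] F_t [0.  0.2 0.1] q6 [ 0.43 -0.25] 0.0004541294781092482
side 30 ball [15.17458129 42.48121985] theta -0.11847638934712372
```

```bash
python3 -m jog '.7 .08 0 -.055;.75 .08 0 -.058;0 0 0 0;0 0 0 0' >/dev/null; python3 st.py; python3 m.py
```

```text
t 14.9 tester xy z [ 18.5  40.3 118.4] toolx yaw -1.2857 tgt -1.2842; z [ 0. -0. -1.] F_t [-0.7  0.4  1.2] q6 [ 0.4  -0.11] 0.0003541724355505485
side 30 ball [-2.15983327 43.98803788] theta 0.016742881592798138
```

Theta is about 0.0. I'll back off outwards (tool -x), lift clear and verify.

```bash
python3 -m jog '-1 0 0 0;-2 0 0 0;-2 0 0 0;0 0 -3 0;0 0 -4 0;-4 0 -4 0;-4 0 0 0;-4 0 0 0' >/dev/null; python3 -m jog '-4 0 0 0;-4 0 0 0;0 0 0 0;0 0 0 0;0 0 0 0'>/dev/null; python3 st.py; python3 m.py
```

```text
t 16.4 tester xy z [263.5  41.2 223.6] toolx yaw -1.2829 tgt -1.2842; z [-0. -0. -1.] F_t [-0.3 -0.7  0.1] q6 [ 0.94 -0.65] 0.0001554795458678869
top 29 ball [-2.61109447 45.73527077] theta 0.01996972469420122
side 27 ball [ 0.91116077 42.54456539] theta -0.007143740411998861
```

View pics/m_top.png

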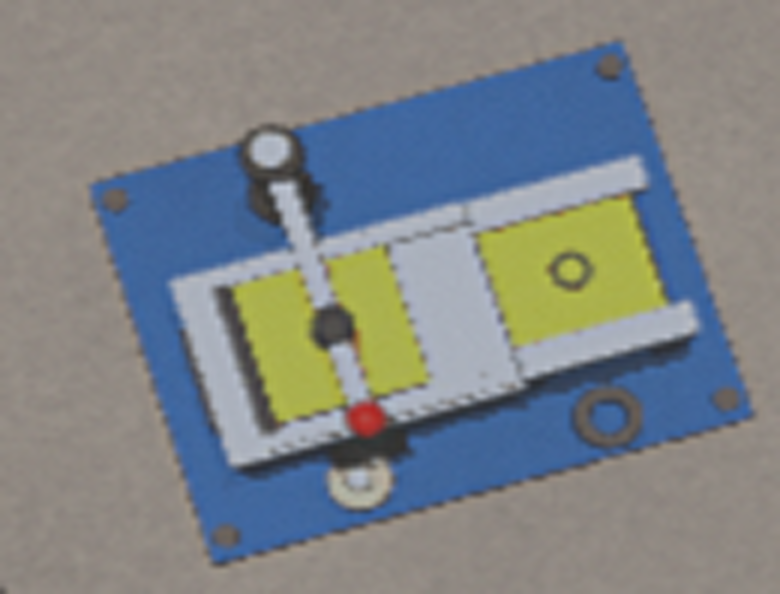

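The probe stands over the middle of the seated coupon (332,328), the second coupon is up in the magazine, and the collar and weight haven't moved.

```bash
python3 -c "
from bench import bot
print(bot.job_done())"
```

```text
the job is handed in; nothing more can be done
None
```

The job is handed in: in the last pictures the top coupon is home against the stop, the probe is over its middle (boom within about 0.02 rad of 0), the next coupon is up under the lips, and the collar and weight beside it are unmoved; the hand-in gave no verdict.

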